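# Unlock the stall's cash box and slide it open

### The job

Open the sweets stall's cash box: take the round-headed key from the wooden stand, push it fully home in the lock slot of the box, and turn it clockwise as far as it goes. Then slide the lid fully open by pushing its upright tab to the left (as the robot sees the box), leaving the key in the lock and the T-headed key in the stand.

Things in the scene. Friction and masses are not known exactly. Their poses are not given: they have to be found in the camera images.
- key: Right key: plain steel, 96 mm tall, upright in one of the stand's slots. Origin: centre of the blade's tip, z up. Blade 20 (x) by 8 mm (y), 34 mm long; above it a flat bow 44 mm wide (x), 12 mm thick (y), 34 to 96 mm above the tip, round top with a dark spot. Its square shoulders stop it on the stand (tip 16 mm above the table) or the lock. A half turn about z makes no difference.
- spare_key: The other key, to be left alone: plain steel, 72 mm tall, standing in the other slot; its head is a T bar 70 mm long, 14 mm thick. Its blade (28 mm wide) does not fit the lock. Same frame as the key (origin at the blade's tip).
- key_stand: Fixed wooden block 190 mm (x) by 70 mm (y), 50 mm high, origin at the centre of its underside. Two slots, 31 by 11 mm, long side along x, 37 mm deep, at x = -40 and +40 mm; either key may be in either slot.
- cash_box: Fixed grey steel cash box, 200 mm (x) by 260 mm (y), 70 mm high, origin at the centre of its underside; its front (-x) faces the robot. A 58 mm wide strip along the front holds the lock (axis at x = -71 mm, y = 0); the rest of the top is the bare-metal sliding lid.
- keyhole (a point): Centre of the mouth of the slot in the round lock cylinder (52 mm across), 82 mm above the table. Turns with the cylinder: z up, x along the slot's long side. Slot 23 mm (x) by 11 mm (y), 37 mm deep, edges chamfered; the key is home when its shoulders rest on the cylinder, its tip 34 mm below this point.
- lock (a joint): Turn of the lock cylinder, rad, growing clockwise seen from above: 0 to 0.15 at the start (locked), 1.25 at its stop. A cam on the cylinder blocks a stud on the lid until the cylinder is turned. Turns with about 0.06 N m; the key has up to 0.15 rad of play in the slot.
- lid (a joint): Travel of the lid, m, along the box's +y (left as seen from the robot): 0 shut, 0.110 fully open at its stop. Slides with about 2 N once unlocked.
- lid_tab (a point): Middle of the top edge of the lid's upright tab: a plate 60 mm (box's x), 10 mm thick (box's y), standing 32 mm above the lid's top, which is 70 mm above the table. Moves with the lid; lies at x = +45 mm, y = -70 mm in the box's frame when shut.

How it is judged:
By the outcome, as a careful person would: the job done as asked, in the order asked, and still so for the second after the job is handed in, with the robot touching nothing.
It also fails if it takes over 56 s, if anything falls off the work surface, if the arm or the gripper's body presses on something with over 40 N, if the wrist force passes 120 N, or if a joint passes its speed limit or range.

### The arm

A 7-joint arm with a two-finger parallel gripper is mounted at the origin on the work surface. World frame = base frame: x ahead of the robot, y to its left, z up, the work surface at z = 0. Lengths are in m, angles in degrees, forces in N, time in s.
With the tool pointing down it reaches from about 0.4 to 0.85 m from the base axis. Payload 6.9 kg.
Tool frame: the origin (TCP) lies midway between the tips of the shut fingers; the grasp point (between the pads) lies 19 mm behind it; x points along the fingers, y is the direction in which the jaws open and shut, and the axes are right-handed (so a half turn about x gives the same grasp; the last joint's range is limited). The gripper opens to 85 mm and grips with 20 to 120 N. Pads are 22 mm wide; open, the fingers measure 114 mm over their backs; the gripper's body (76 mm by 85 mm) begins 54 mm behind the grasp point. The pads swing forward as they close: fully open they stand 13 mm farther back than shut.
Start: joints at [-69.127, 29.078, -13.613, 85.955, 7.202, 65.827, -8.869], TCP at [0.16, 0.604, 0.231] pointing down, gripper open.
Joint ranges: [-176.47, 176.47], [-13.61, 117.27], [-81.72, 77.17], [0.22, 143.17], [-87.28, 267.28], [10, 112.55], [-165.47, 165.47]. Speed limits (degrees/s): [136.94, 136.94, 180, 180, 180, 180, 180].

### API

Orientations are given as a 3x3 rotation matrix whose columns are the frame's x, y, z axes.
In Python, from rig import * gives the robot as it stands.
- The arm moves only by the shell command python3 -m jog 'ROWS' [FORCE]. ROWS is JSON, a list of rows, each a list of 3 entries, a list of its own where there are three numbers: the closure, from 0 (fully open) to 1 (shut), then the shift along the tool's x, y, z in mm, then the turn about the tool's x in rad. A call has exactly 10 rows; each row is the pose to reach, as a shift and turn from the pose commanded when the call began, along the tool's axes at that moment; what a row does not reach only later rows make up. A row lasts 1/10 s, in which the tool goes at most 50 mm and 8.59 degrees, less where a joint would pass 70% of its speed; a pose out of reach is approached as far as the arm can. A call with a gripper value outside its range is refused whole. The fingers move at their own pace and stop on an object; FORCE is the grip in N (left out, the last holds). Time passes only in rows, so rows that repeat a pose let the fingers close, or fill a call up. It gives the time, the measured TCP pose, the force and the opening at its end, in the units of the state.
- sense(): the state, without advancing time (a new reading comes with each control period).
- read_camera(name): name is "scene" or "top"; returns a dict with "img" (400x640x3 uint8, red, green, blue), "fov_y" (degrees; the focal length in pixels is half the picture's height over the tangent of half this angle, whatever the lens; pixels are square), "cx", "cy" (the principal point, pixels), "dist" ([k1, k2, p1, p2, k3] as OpenCV has them; the pictures are not rectified), "world_to_cam" (4x4, takes a point from world to camera coordinates). Camera axes: x right, y down, z forward; pixel columns grow to the right and rows downward; lengths in m; the calibration is good to about 2 mm. A picture is of the moment at which its call begins. There is no depth.
- hand_in(): hands the job in, once; it reports no verdict.
The state is a dict: "t": time; "joints": joint angles; "qd": joint speeds; "tau": joint torques, N m; "eef_pos": TCP position; "tool_rot": TCP orientation; "wrist_force": force on the tool from outside, world axes, zero at the start; "moment": the same for the moment, N m; "finger_gap": finger opening in m.
Only numpy, scipy, OpenCV 4.12 (cv2) and the standard library are available. Lean on these libraries where they do the work, as an engineer would, in place of code of your own. Each camera call takes 0.05 s, during which the arm holds its last target. There are 200 camera calls.

## Working session

There is one attempt and no reset: what is moved stays moved. The work goes in short steps, Python scripts to look and compute and a shell command to move; the robot and the scene stay as the last step left them, time stands still between calls to the robot, and variables do not carry over. Pictures are saved under pics/ and viewed, about 8 in all and at most 12, crops included, and the job is handed in when it is done.

```bash
mkdir -p pics; ls
cat > h.py <<'E'
from rig import *
import numpy as np, cv2
def cam(n):
    c=read_camera(n); f=200/np.tan(np.radians(c["fov_y"])/2)
    c["K"]=np.array([[f,0,c["cx"]],[0,f,c["cy"]],[0,0,1.]]); c["d"]=np.array(c["dist"],float); c["T"]=np.array(c["world_to_cam"]); return c
def save(c,name): cv2.imwrite("pics/"+name,c["img"][:,:,::-1])
def ray(c,uv,z):
    n=cv2.undistortPoints(np.array(uv,float).reshape(-1,1,2),c["K"],c["d"]).reshape(-1,2)
    R=c["T"][:3,:3];o=-R.T@c["T"][:3,3]; d=np.c_[n,np.ones(len(n))]@R
    return o+d*((z-o[2])/d[:,2])[:,None]
def proj(c,P):
    return cv2.projectPoints(np.array(P,float).reshape(-1,1,3),cv2.Rodrigues(c["T"][:3,:3])[0],c["T"][:3,3],c["K"],c["d"])[0].reshape(-1,2)
E
python3 - <<'E'
from h import *
s=sense();print(s["t"],s["eef_pos"],s["tool_rot"],s["finger_gap"])
for n in("scene","top"):
    c=cam(n);save(c,n+"0.png");print(n,-c["T"][:3,:3].T@c["T"][:3,3],c["fov_y"],c["dist"])
E
```

```text
pics
0.0 [0.15990629 0.60368966 0.23043399] [[-4.50567508e-04  2.55944122e-01  9.66691473e-01]
 [-1.71154195e-03  9.66689958e-01 -2.55944519e-01]
 [-9.99998434e-01 -1.76985329e-03  2.50001554e-06]] 0.0854090179372598
scene [1.27307038 0.02888418 0.78165536] 47.03895640968519 [0.01945904 0.         0.         0.         0.        ]
top [ 0.43549641 -0.13407036  0.8238943 ] 50.54608214902325 [-0.09121219  0.          0.          0.          0.        ]
```

```bash
python3 -m jog --help 2>&1 | head -20
```

```text
invalid input: not JSON, or not a number
```

View pics/scene0.png

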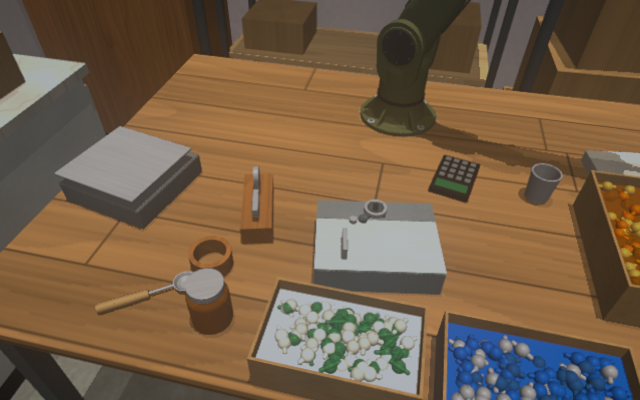

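View pics/top0.png

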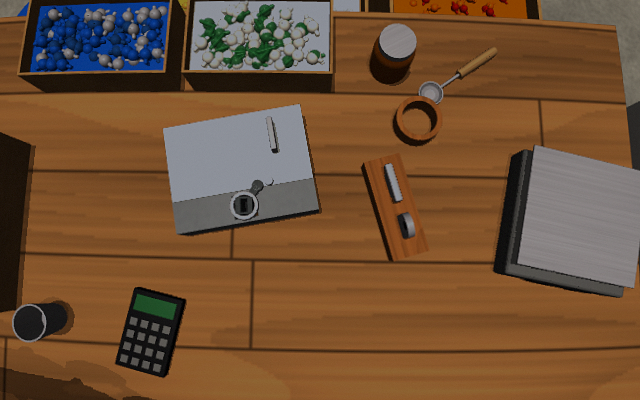

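The top view shows the box (lock cylinder at about (244,205), tab at about (272,134)). The stand has the T-key at about (393,183) and the round key at about (407,225), which is the near slot. I'll zoom in for edges.

Run:
```python
from h import *
c=cam("top");i=c["img"]
a=cv2.resize(i[140:270,350:440],None,fx=4.4,fy=4.4,interpolation=cv2.INTER_CUBIC)
b=cv2.resize(i[170:240,205:285],None,fx=5,fy=5,interpolation=cv2.INTER_CUBIC)
o=np.zeros((575,800,3),np.uint8);o[:a.shape[0],:a.shape[1]]=a;o[:350,400:]=b
cv2.imwrite("pics/z1.png",o[:,:,::-1])
hsv=cv2.cvtColor(i,cv2.COLOR_RGB2HSV)
# box: low saturation, in region
m=((hsv[...,1]<60)&(hsv[...,2]>70)).astype(np.uint8)
box=m.copy();box[:, :150]=0;box[:,335:]=0;box[:98]=0;box[250:]=0
n,l,st,ce=cv2.connectedComponentsWithStats(box);k=1+np.argmax(st[1:,4]);print(st[k])
ct=max(cv2.findContours((l==k).astype(np.uint8),0,2)[0],key=cv2.contourArea)
P=ray(c,ct.reshape(-1,2),0.07)
r=cv2.minAreaRect((P[:,:2]*1000).astype(np.float32));print("box",r,cv2.boxPoints(r))
# keys
km=m.copy();km[:,:365]=0;km[:,430:]=0;km[:150]=0;km[258:]=0
n,l,st,ce=cv2.connectedComponentsWithStats(km)
for k in range(1,n):
    if st[k,4]>15:
        q=np.argwhere(l==k)[:,::-1].astype(np.float32);print(st[k],ce[k],cv2.minAreaRect(q),i[l==k].mean(0))
# stand
print(i[160:166,372:378].mean((0,1)), i[240,398],i[240,360],i[200,380],i[200,350])
```

```text
[  163   104   156   130 14573]
box ((590.856201171875, 7.7691192626953125), (200.22097778320312, 259.9126281738281), 11.143341064453125) [[ 467.5172   115.92755]
 [ 517.749   -139.08487]
 [ 714.1952  -100.38931]
 [ 663.9634   154.62311]]
[385 163  18  38 275] [393.52727273 181.85454545] ((393.5770263671875, 181.82440185546875), (38.516517639160156, 7.2790398597717285), 73.0724868774414) [132.81818182 132.39636364 135.36727273]
[404 213  11  23 150] [409.32       224.12666667] ((409.50006103515625, 224.00003051757812), (22.070741653442383, 7.276068687438965), 75.96376037597656) [115.76666667 112.18       112.50666667]
[130.38888889  71.63888889  29.63888889] [142  80  34] [136  86  42] [118  65  26] [117  73  37]
```

View pics/z1.png

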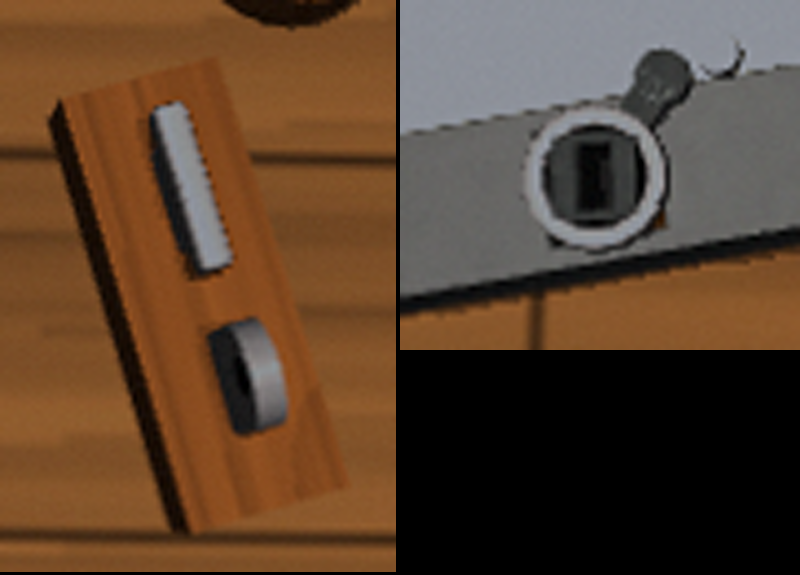

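The close-up shows the slot nearly vertical in the image, centred at about (243.8,205.2), with a white ring around it. The box rectangle fits 200x260 mm almost exactly. Next I'll compute the poses of the stand, key and slot.

```bash
cat > m.py <<'E'
from h import *
c=cam("top");f=lambda L:np.array(L,float)/4.4+[350,140]-0.4
S=ray(c,f([(62,100),(215,58),(348,487),(190,532)]),.05)*1000
print("stand",S.round(1)); print([np.linalg.norm(S[a]-S[b]).round(1) for a,b in((0,1),(1,2),(2,3),(3,0))])
ctr=S.mean(0);ax=(S[0]+S[1]-S[2]-S[3])[:2];ax/=np.linalg.norm(ax);print("ctr",ctr,"x yaw",np.degrees(np.arctan2(ax[1],ax[0])),"slots",ctr[:2]-40*ax,ctr[:2]+40*ax)
print("key apex",ray(c,f([(262,375)]),.112)*1000)
print("rim ends",ray(c,f([(248,320),(270,430)]),.098)*1000)
print("T ends",ray(c,f([(168,104),(216,268)]),.088)*1000)
g=lambda L:(np.array(L,float)-[400,0])/5+[205,170]-0.4
Q=ray(c,g([(577,140),(612,142),(612,212),(577,213),(594.5,176),(595,178)]),.082)*1000
print("slot",Q.round(1)); d=(Q[0]+Q[1]-Q[2]-Q[3])[:2];print(np.linalg.norm(d)/2,"slot yaw",np.degrees(np.arctan2(d[1],d[0])))
y=np.radians(11.143);u=np.array([np.cos(y),np.sin(y)]);v=np.array([-u[1],u[0]]);b=np.array([590.86,7.77])
print("lock",b-71*u,"tab shut",b+45*u-70*v)
# ring
i=c["img"];hs=cv2.cvtColor(i,cv2.COLOR_RGB2HSV);m=((hs[...,2]>150)&(hs[...,1]<60)).astype(np.uint8);m[:,:225]=0;m[:,262:]=0;m[:188]=0;m[225:]=0
e=cv2.fitEllipse(cv2.convexHull(np.argwhere(m)[:,::-1].astype(np.float32)));print(e,ray(c,[e[0]],.082)*1000)
E
python3 m.py
```

```text
stand [[ 608.2 -222.3   50. ]
 [ 627.9 -287.8   50. ]
 [ 446.7 -342.    50. ]
 [ 427.3 -275.8   50. ]]
[np.float64(68.4), np.float64(189.1), np.float64(68.9), np.float64(188.7)]
ctr [ 527.52415875 -282.00193645   50.        ] x yaw 16.563971898498636 slots [ 489.18407761 -293.40536481] [ 565.86423988 -270.59850808]
key apex [[ 488.16526714 -292.51120671  112.        ]]
rim ends [[ 510.7570948  -290.29549035   98.        ]
 [ 467.74456544 -298.58883479   98.        ]]
T ends [[ 598.94998997 -260.93632723   88.        ]
 [ 532.46000832 -279.77766619   88.        ]]
slot [[ 5.336e+02  3.000e-01  8.200e+01]
 [ 5.331e+02 -1.220e+01  8.200e+01]
 [ 5.082e+02 -1.310e+01  8.200e+01]
 [ 5.076e+02 -7.000e-01  8.200e+01]
 [ 5.209e+02 -6.400e+00  8.200e+01]
 [ 5.202e+02 -6.600e+00  8.200e+01]]
25.46386632905749 slot yaw 2.2200116077468666
lock [521.19849899  -5.95134385] tab shut [648.53974106 -52.21372672]
((240.2005157470703, 199.82296752929688), (28.8834285736084, 39.029354095458984), 147.56759643554688) [[ 5.29655235e+02 -2.06896655e-01  8.20000000e+01]]
```

The poses are consistent:

| Item | Position (mm) | Yaw |
|---|---|---|
| Key | about (488.6, -293) | 16.5° |
| Lock | (521, -6) | slot about 2.4° (box 11.1°) |
| Tab | (648.5, -52) | – |

I'm starting to move, swinging around the base.

```bash
cat > go.py <<'E'
# usage: go.py "x y z yaw_of_key_axis" ... (mm, deg) -> tool shifts and turn from the present pose
import sys; from h import *
s=sense();p=np.array(s["eef_pos"])*1000;R=np.array(s["tool_rot"])
kx=-np.cross(R[:,1],[0,0,1.])*-1  # y x z_up = tool axis playing key's x
yaw=np.degrees(np.arctan2(kx[1],kx[0]))
print("t",round(s["t"],2),"p",p.round(1),"yaw",round(yaw,2),"gap",round(s["finger_gap"]*1000,1),"F",np.round(s["wrist_force"],1),"M",np.round(s["moment"],2),"j",np.round(s["joints"],0))
for a in sys.argv[1:]:
    v=np.array(a.split(),float);print((R.T@(v[:3]-p)).round(1),"turn",round(np.radians(yaw-v[3]),3))
E
python3 -m jog '[[0,[0,-99,306],-0.15],[0,[0,-99,306],-0.3],[0,[0,-99,306],-0.45],[0,[0,-99,306],-0.547],[0,[0,-99,306],-0.547],[0,[0,-99,306],-0.547],[0,[0,-293,471],-0.547],[0,[0,-293,471],-0.547],[0,[0,-293,471],-0.547],[0,[0,-293,471],-0.547]]' 60
python3 go.py "560 0 200 16.5" "488.6 -293 180 16.5"
```

```text
t: 1.2
eef_pos: [0.5066, 0.2632, 0.2312]
tool_rot: [[-0.0, -0.284, 0.959], [-0.0, 0.959, 0.284], [-1.0, -0.0, -0.0]]
wrist_force: [0.9, 0.9, 0.2]
finger_gap: 0.0856
t 1.2 p [506.6 263.2 231.2] yaw 16.51 gap 85.6 F [0.9 0.9 0.2] M [ 0.02 -0.07  0.01] j [-18.  25. -19.  94.   9.  62.  68.]
[  31.2 -267.5  -23.6] turn 0.0
[  51.3 -528.1 -175.3] turn 0.0
```

```bash
python3 -m jog '[[0,[30,-267,-24],0],[0,[30,-267,-24],0],[0,[30,-267,-24],0],[0,[30,-267,-24],0],[0,[30,-267,-24],0],[0,[51,-528,-175],0],[0,[51,-528,-175],0],[0,[51,-528,-175],0],[0,[51,-528,-175],0],[0,[51,-528,-175],0]]' 60
python3 go.py "488.6 -293 150 16.5" "488.6 -293 68 16.5"
```

```text
t: 2.2
eef_pos: [0.5021, -0.2241, 0.1853]
tool_rot: [[0.0, -0.284, 0.959], [-0.0, 0.959, 0.284], [-1.0, -0.0, 0.0]]
wrist_force: [0.6, -0.2, 0.3]
finger_gap: 0.0857
t 2.2 p [ 502.1 -224.1  185.3] yaw 16.52 gap 85.7 F [ 0.6 -0.2  0.3] M [ 0.   -0.05 -0.01] j [ 31.  25. -14. 101.   7.  55. 121.]
[ 35.3 -62.2 -32.5] turn 0.0
[117.3 -62.2 -32.5] turn 0.0
```

```bash
python3 -m jog '[[0,[10,-40,-21],0],[0,[30,-62,-32],0],[0,[60,-62,-32],0],[0,[90,-62,-32],0],[0,[117,-62,-32],0],[0,[117,-62,-32],0],[0,[117,-62,-32],0],[0.5,[117,-62,-32],0],[0.6,[117,-62,-32],0],[0.6,[117,-62,-32],0]]' 40
python3 - <<'E'
from h import *
a=cam("scene");b=cam("top")
o=np.zeros((560,800,3),np.uint8)
o[:520,:400]=cv2.resize(a["img"][120:250,200:300],None,fx=4,fy=4,interpolation=cv2.INTER_CUBIC)
o[:560,400:]=cv2.resize(b["img"][140:280,350:450],None,fx=4,fy=4,interpolation=cv2.INTER_CUBIC)
cv2.imwrite("pics/z2.png",o[:,:,::-1])
E
python3 go.py
```

```text
t: 3.2
eef_pos: [0.4904, -0.2911, 0.0696]
tool_rot: [[0.002, -0.284, 0.959], [-0.001, 0.959, 0.284], [-1.0, -0.002, 0.001]]
wrist_force: [0.0, -0.9, 0.6]
finger_gap: 0.044
t 3.3 p [ 490.1 -291.    69.1] yaw 16.51 gap 34.1 F [-0.9 -0.5 -0.3] M [ 0.    0.01 -0.03] j [ 36.  34. -11. 106.  10.  40. 125.]
```

View pics/z2.png

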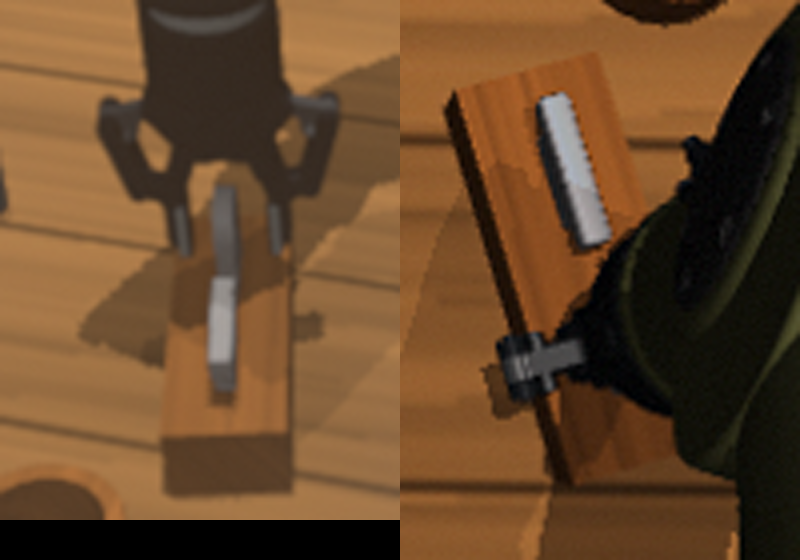

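The round key stands midway between the jaws, with the T-key behind it and clear. I'll close, then lift (tip must clear z 0.082+; rise of 100 mm).

```bash
python3 -m jog '[[1,[0,0,0],0],[1,[0,0,0],0],[1,[0,0,0],0],[1,[0,0,0],0],[1,[0,0,0],0],[1,[0,0,0],0],[1,[0,0,0],0],[1,[0,0,0],0],[1,[0,0,0],0],[1,[0,0,0],0]]' 60
python3 go.py
```

```text
t: 4.3
eef_pos: [0.49, -0.2916, 0.0686]
tool_rot: [[0.001, -0.284, 0.959], [-0.001, 0.959, 0.284], [-1.0, -0.001, 0.0]]
wrist_force: [1.4, -5.1, 0.8]
finger_gap: 0.0113
t 4.3 p [ 490.  -291.6   68.6] yaw 16.49 gap 11.3 F [ 1.4 -5.1  0.8] M [-1.28 -0.15 -0.03] j [ 36.  34. -11. 106.  10.  40. 125.]
```

```bash
python3 -m jog '[[1,[-10,0,0],0],[1,[-22,0,0],0],[1,[-35,0,0],0],[1,[-50,0,0],0],[1,[-65,0,0],0],[1,[-80,0,0],0],[1,[-95,0,0],0],[1,[-105,0,0],0],[1,[-105,0,0],0],[1,[-105,0,0],0]]' 60
python3 go.py "521 -6 170 2.4"
```

```text
t: 5.3
eef_pos: [0.4894, -0.2902, 0.1727]
tool_rot: [[-0.001, -0.285, 0.959], [0.001, 0.959, 0.285], [-1.0, 0.001, -0.001]]
wrist_force: [0.1, 0.0, -1.8]
finger_gap: 0.0112
t 5.3 p [ 489.4 -290.2  172.7] yaw 16.53 gap 11.2 F [ 0.1  0.  -1.8] M [-0.04  0.04  0.04] j [ 37.  27. -13.  99.   7.  54. 127.]
[  2.9 263.4 111.1] turn 0.247
```

```bash
python3 -m jog '[[1,[0,35,15],0.1],[1,[0,80,34],0.2],[1,[0,125,53],0.247],[1,[0,170,72],0.247],[1,[3,210,89],0.247],[1,[5,245,103],0.247],[1,[8,263,111],0.247],[1,[10,263,111],0.247],[1,[10,263,111],0.247],[1,[10,263,111],0.247]]' 60
python3 - <<'E'
from h import *
a=cam("scene");b=cam("top")
o=np.zeros((600,800,3),np.uint8)
o[:600,:400]=cv2.resize(a["img"][110:230,335:415],None,fx=5,fy=5,interpolation=cv2.INTER_CUBIC)
o[:400,400:]=cv2.resize(b["img"][165:245,205:285],None,fx=5,fy=5,interpolation=cv2.INTER_CUBIC)
cv2.imwrite("pics/z3.png",o[:,:,::-1])
E
python3 go.py
```

```text
t: 6.3
eef_pos: [0.521, -0.0085, 0.1628]
tool_rot: [[-0.001, -0.04, 0.999], [-0.001, 0.999, 0.04], [-1.0, -0.001, -0.001]]
wrist_force: [0.7, -0.8, -1.9]
finger_gap: 0.0115
t 6.4 p [521.3  -8.5 163.2] yaw 2.24 gap 11.7 F [-0.1 -0.4 -1.4] M [0.05 0.02 0.  ] j [  6.  24. -11. 107.   6.  50.  84.]
```

View pics/z3.png

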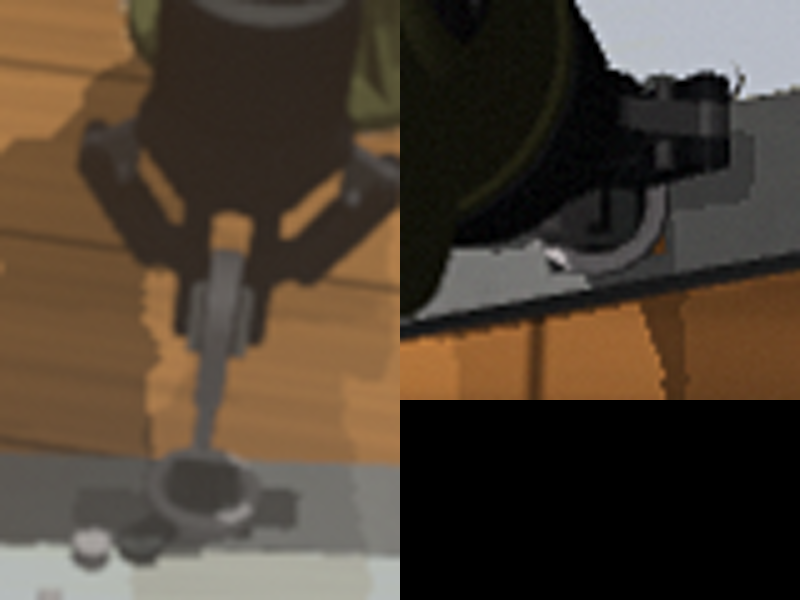

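The key hangs straight above the lock: tip at about (375.6,199.6) in the scene view, ring centre column about 376. I'll check these against the projections.

```bash
python3 - <<'E'
from h import *
a=cam("scene")
print(proj(a,np.array([[531,-8.5,110.6],[521,-6,82],[521-26,-6,82],[521+26,-6,82],[521,-32,82],[521,20,82]])/1000))
i=a["img"];g=cv2.cvtColor(i,cv2.COLOR_RGB2GRAY)
for r in (186,190,194,196,198,200): print(r,g[r,364:388])
E
python3 go.py "520.8 -6.2 138 2.4"
```

```text
[[373.80236866 199.89847013]
 [374.3151592  206.6078233 ]
 [375.86964424 198.91294713]
 [372.70366177 214.58849351]
 [362.69398178 204.72073037]
 [386.03707437 208.51114268]]
186 [106 122 123 123 123 125 123 117 114 106  91  81  80  80  82  90 107 118
 119 117 117 118 118 118]
190 [114 131 131 127 123 119 116 115 115 104  88  81  81  82  86  99 109 109
 110 113 113 113 112 113]
194 [ 81  96 111 112 112 111 112 112 112 105  91  83  84  88 103 115 116 116
 116 116 115 116 117 117]
196 [ 77  98 112 112 112 111 111 111 111 100  86  83  85  96 108 111 111 111
 112 112 112 112 112 112]
198 [ 77  97 112 113 112 112 112 112 110  99  88  86  85 100 111 112 112 112
 112 111 111 111 111 112]
200 [ 84  90 107 112 104  97  94  92  90  91  92  88  88  93  93 100 114 119
 115 113 112 113 113 113]
t 6.45 p [521.4  -8.4 163.3] yaw 2.24 gap 11.4 F [-0.1 -0.  -0.6] M [-0.    0.    0.01] j [  6.  24. -11. 107.   6.  50.  84.]
[25.3  2.2 -0.5] turn -0.003
```

The scene offset is the same for tip and ring, so relative alignment calls for about +2.5…3 mm in y. The grip offset calls for about +1 mm in x. I'll descend gently to just inside the mouth.

```bash
python3 -m jog '[[1,[5,1,0.5],0],[1,[12,2,1],0],[1,[18,2.9,1],0],[1,[23,2.9,1],0],[1,[26,2.9,1],0],[1,[28,2.9,1],0],[1,[30,2.9,1],0],[1,[32,2.9,1],0],[1,[34,2.9,1],0],[1,[34,2.9,1],0]]' 60
python3 go.py "522 -5.6 124 2.4"
```

```text
t: 7.45
eef_pos: [0.5222, -0.0042, 0.1292]
tool_rot: [[-0.0, -0.041, 0.999], [-0.0, 0.999, 0.041], [-1.0, -0.0, -0.0]]
wrist_force: [-0.0, -0.9, -1.1]
finger_gap: 0.0115
t 7.45 p [522.2  -4.2 129.2] yaw 2.36 gap 11.5 F [-0.  -0.9 -1.1] M [-0.02 -0.01 -0.05] j [  5.  26. -11. 109.   7.  45.  83.]
[ 5.2 -1.4 -0.3] turn -0.001
```

The tip is 5 mm below the mouth with no contact force, so it has entered. Continuing down.

```bash
python3 -m jog '[[1,[3,-0.5,0],0],[1,[6,-0.7,0],0],[1,[9,-0.7,0],0],[1,[12,-0.7,0],0],[1,[15,-0.7,0],0],[1,[18,-0.7,0],0],[1,[21,-0.7,0],0],[1,[24,-0.7,0],0],[1,[27,-0.7,0],0],[1,[27,-0.7,0],0]]' 60
python3 go.py "522 -5.6 100.6 2.4"
```

```text
t: 8.45
eef_pos: [0.5222, -0.0049, 0.1019]
tool_rot: [[-0.001, -0.041, 0.999], [-0.0, 0.999, 0.041], [-1.0, -0.0, -0.001]]
wrist_force: [-0.1, 0.5, -1.0]
finger_gap: 0.0113
t 8.45 p [522.2  -4.9 101.9] yaw 2.36 gap 11.3 F [-0.1  0.5 -1. ] M [-0.05  0.   -0.01] j [  5.  29. -10. 111.   8.  41.  82.]
[ 1.3 -0.7 -0.2] turn -0.001
```

```bash
python3 -m jog '[[1,[0.5,0,0],0],[1,[1,0,0],0],[1,[1.5,0,0],0],[1,[2,0,0],0],[1,[2.5,0,0],0],[1,[3,0,0],0],[1,[3,0,0],0],[1,[3,0,0],0],[1,[3,0,0],0],[1,[3,0,0],0]]' 60
python3 go.py "522 -5.6 100.6 2.4"
```

```text
t: 9.45
eef_pos: [0.5225, -0.0049, 0.1004]
tool_rot: [[0.001, -0.041, 0.999], [-0.0, 0.999, 0.041], [-1.0, -0.0, 0.001]]
wrist_force: [-3.3, 0.1, 8.6]
finger_gap: 0.0116
t 9.45 p [522.5  -4.9 100.4] yaw 2.36 gap 11.6 F [-3.3  0.1  8.6] M [-0.03  0.69 -0.04] j [  5.  29. -10. 111.   8.  41.  82.]
[-0.2 -0.7 -0.6] turn -0.001
```

Key is home (shoulders seated at 8.6 N, z matches). Now I'll turn clockwise.

```bash
python3 -m jog '[[1,[-0.5,0,0],0.12],[1,[-0.5,0,0],0.24],[1,[-0.5,-0.2,-0.1],0.36],[1,[-0.5,-0.3,-0.2],0.48],[1,[-0.5,-0.4,-0.2],0.6],[1,[-0.5,-0.5,-0.3],0.72],[1,[-0.5,-0.6,-0.4],0.84],[1,[-0.5,-0.8,-0.5],0.96],[1,[-0.5,-1,-0.6],1.06],[1,[-0.5,-1,-0.6],1.1]]' 80
python3 go.py "522 -5.6 100.6 -60.5"
```

```text
t: 10.45
eef_pos: [0.5222, -0.0067, 0.1005]
tool_rot: [[0.001, 0.874, 0.486], [-0.001, 0.486, -0.874], [-1.0, 0.001, 0.002]]
wrist_force: [-0.1, -2.7, 4.3]
finger_gap: 0.0112
t 10.45 p [522.2  -6.7 100.5] yaw -60.9 gap 11.2 F [-0.1 -2.7  4.3] M [-0.69  0.23  0.09] j [ -8.  29.   8. 112.  -6.  40.  33.]
[-0.1  0.3 -1.1] turn -0.007
```

```bash
python3 -m jog '[[1,[0,0,0],0.03],[1,[0,0,0],0.06],[1,[0,0,0],0.09],[1,[0,0,0],0.12],[1,[0,0,0],0.15],[1,[0,0,0],0.17],[1,[0,0,0],0.18],[1,[0,0,0],0.18],[1,[0,0,0],0.18],[1,[0,0,0],0.18]]' 80
python3 go.py "522 -5.6 100.6 -60.5"
```

```text
t: 11.45
eef_pos: [0.5221, -0.0069, 0.1005]
tool_rot: [[0.001, 0.945, 0.326], [-0.001, 0.326, -0.945], [-1.0, 0.0, 0.001]]
wrist_force: [-1.9, -2.8, 6.6]
finger_gap: 0.0116
t 11.45 p [522.1  -6.9 100.5] yaw -70.99 gap 11.6 F [-1.9 -2.8  6.6] M [-0.87  0.33  0.23] j [-10.  29.  11. 112.  -8.  40.  26.]
[-0.1  0.4 -1.2] turn -0.183
```

```bash
python3 -m jog '[[1,[0,0,0],0.02],[1,[0,0,0],0.04],[1,[0,0,0],0.06],[1,[0,0,0],0.08],[1,[0,0,0],0.08],[1,[0,0,0],0.08],[1,[0,0,0],0.08],[1,[0,0,0],0.08],[1,[0,0,0],0.08],[1,[0,0,0],0.08]]' 80
python3 go.py "522 -5.6 100.6 -60.5"
```

```text
t: 12.45
eef_pos: [0.5219, -0.0069, 0.1005]
tool_rot: [[0.001, 0.968, 0.252], [-0.002, 0.252, -0.968], [-1.0, 0.0, 0.002]]
wrist_force: [-2.2, -3.6, 8.2]
finger_gap: 0.011
t 12.45 p [521.9  -6.9 100.5] yaw -75.43 gap 11.0 F [-2.2 -3.6  8.2] M [-0.99  0.47  1.09] j [-10.  29.  12. 112.  -9.  40.  22.]
[-0.1  0.4 -1.2] turn -0.261
```

Moment rose to 1.09 N m with little motion, so it's at the stop. I'll unload, open and rise.

```bash
python3 -m jog '[[1,[-0.3,0,0],-0.05],[1,[-0.6,0,0],-0.09],[1,[-0.6,0,0],-0.09],[0.4,[-0.6,0,0],-0.09],[0.4,[-0.6,0,0],-0.09],[0.4,[-0.6,0,0],-0.09],[0.4,[-0.6,0,0],-0.09],[0.4,[-0.6,0,0],-0.09],[0.4,[-10,0,0],-0.09],[0.4,[-25,0,0],-0.09]]' 80
python3 go.py "522 -5.6 190 -60.5"
```

```text
t: 13.45
eef_pos: [0.5212, -0.0058, 0.1249]
tool_rot: [[-0.002, 0.942, 0.335], [-0.0, 0.335, -0.942], [-1.0, -0.002, -0.001]]
wrist_force: [0.4, 0.2, 0.5]
finger_gap: 0.0512
t 13.45 p [521.2  -5.8 124.9] yaw -70.41 gap 51.2 F [0.4 0.2 0.5] M [-0.05 -0.01 -0.  ] j [-10.  27.  12. 110.  -8.  44.  25.]
[-65.1   0.7  -0. ] turn -0.173
```

```bash
python3 -m jog '[[0.4,[-20,0,0],0],[0.4,[-40,0,0],0],[0.4,[-58,0,0],0],[1,[-60,0,0],0.1],[1,[-60,0,0],0.148],[1,[-60,0,0],0.148],[1,[-60,0,0],0.148],[1,[-60,0,0],0.148],[1,[-60,0,0],0.148],[1,[-60,0,0],0.148]]' 40
python3 - <<'E'
from h import *
a=cam("scene");b=cam("top")
o=np.zeros((600,800,3),np.uint8)
o[:480,:560]=cv2.resize(a["img"][180:300,310:450],None,fx=4,fy=4,interpolation=cv2.INTER_CUBIC)
cv2.imwrite("pics/z4.png",o[:480,:560,::-1])
E
python3 go.py "654.5 -82.6 185 -78.9" "654.5 -82.6 82 -78.9" "629.6 43.9 82 -78.9"
```

```text
t: 14.45
eef_pos: [0.5218, -0.006, 0.1848]
tool_rot: [[-0.0, 0.981, 0.193], [-0.0, 0.193, -0.981], [-1.0, -0.0, -0.0]]
wrist_force: [0.4, -1.5, -1.1]
finger_gap: 0.0003
t 14.55 p [521.8  -5.9 184.8] yaw -78.88 gap -0.1 F [0.3 0.2 0.3] M [-0.01 -0.01 -0.06] j [-12.  23.  15. 106.  -7.  52.  17.]
[ -0.2 115.4 100.8] turn 0.0
[102.8 115.4 100.8] turn 0.0
[102.8 115.4 -28.1] turn 0.0
```

View pics/z4.png

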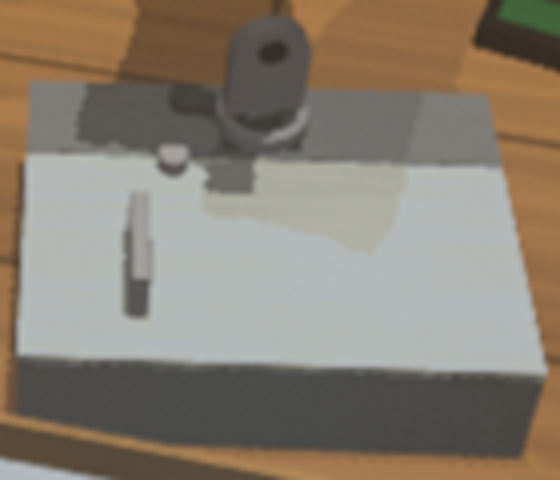

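The key is seated and turned (its bow now faces the camera at crop (267,75)), and the cam is clear of the stud at crop (173,155). The tab is at crop (140,235). Next is the approach to the tab's right side.

```bash
python3 -m jog '[[1,[0,35,31],0],[1,[0,70,61],0],[1,[0,105,92],0],[1,[0,115,101],0],[1,[20,115,101],0],[1,[45,115,101],0],[1,[70,115,101],0],[1,[90,115,101],0],[1,[100,115,101],0],[1,[103,115,101],0]]' 40
python3 go.py "629.6 43.9 82 -78.9"
```

```text
t: 15.55
eef_pos: [0.6536, -0.0827, 0.0807]
tool_rot: [[-0.002, 0.981, 0.193], [0.0, 0.193, -0.981], [-1.0, -0.002, -0.001]]
wrist_force: [0.1, -0.0, 1.1]
finger_gap: 0.0001
t 15.55 p [653.6 -82.7  80.7] yaw -78.88 gap 0.1 F [ 0.1 -0.   1.1] M [-0.02  0.04  0.03] j [ -2.  40.  13.  91. -11.  50.  26.]
[  -1.3    0.9 -128.9] turn 0.0
```

```bash
python3 -m jog '[[1,[-1,0.5,-7],0],[1,[-1,0.5,-15],0],[1,[-1,0.5,-23],0],[1,[-1,0.5,-31],0],[1,[-1,0.5,-40],0],[1,[-1,0.5,-49],0],[1,[-1,0.5,-58],0],[1,[-1,0.5,-67],0],[1,[-1,0.5,-76],0],[1,[-1,0.5,-84],0]]' 40
python3 go.py "629.6 43.9 82 -78.9"
```

```text
t: 16.55
eef_pos: [0.6382, 0.0006, 0.0828]
tool_rot: [[-0.0, 0.981, 0.193], [0.0, 0.193, -0.981], [-1.0, -0.0, -0.0]]
wrist_force: [0.2, -1.0, 0.5]
finger_gap: 0.0001
t 16.55 p [6.382e+02 6.000e-01 8.280e+01] yaw -78.87 gap 0.1 F [ 0.2 -1.   0.5] M [-0.29 -0.27  0.02] j [-10.  39.  13.  95. -11.  48.  19.]
[  0.8  -0.1 -44.1] turn 0.001
```

```bash
python3 -m jog '[[1,[0,0,-8],0],[1,[0,0,-16],0],[1,[0,0,-23],0],[1,[0,0,-29],0],[1,[0,0,-34],0],[1,[0,0,-38],0],[1,[0,0,-41],0],[1,[0,0,-43],0],[1,[0,0,-44],0],[1,[0,0,-44],0]]' 40
python3 go.py "629.6 43.9 82 -78.9"
```

```text
t: 17.55
eef_pos: [0.6306, 0.0398, 0.0829]
tool_rot: [[0.001, 0.982, 0.19], [-0.004, 0.19, -0.982], [-1.0, 0.0, 0.004]]
wrist_force: [3.1, -7.5, -1.9]
finger_gap: -0.0004
t 17.55 p [630.6  39.8  82.9] yaw -79.02 gap -0.4 F [ 3.1 -7.5 -1.9] M [-1.53 -0.67  0.03] j [-14.  38.  14.  96. -11.  47.  15.]
[ 0.8 -0.1 -4.3] turn -0.002
```

Force is rising just where the stop is expected. One firmer push, then I'll back away and up.

```bash
python3 -m jog '[[1,[0,0,-1],0],[1,[0,0,-2],0],[1,[0,0,-3],0],[1,[0,0,-3],0],[1,[0,0,-3],0],[1,[0,0,-3],0],[1,[0,0,-3],0],[1,[0,0,-3],0],[1,[0,0,-3],0],[1,[0,0,-3],0]]' 40
python3 go.py
python3 -m jog '[[1,[0,0,3],0],[1,[0,0,12],0],[1,[0,0,25],0],[1,[-10,0,25],0],[1,[-35,0,25],0],[1,[-70,0,25],0],[1,[-110,0,40],0],[1,[-150,0,80],0],[1,[-150,0,125],0],[1,[-150,0,170],0]]' 40
python3 -m jog '[[1,[0,0,45],0],[1,[0,0,90],0],[1,[0,0,130],0],[1,[0,0,130],0],[1,[0,0,130],0],[1,[0,0,130],0],[1,[0,0,130],0],[1,[0,0,130],0],[1,[0,0,130],0],[1,[0,0,130],0]]' 40
python3 - <<'E'
from h import *
a=cam("scene");b=cam("top")
o=np.zeros((600,800,3),np.uint8)
o[:300,:560]=cv2.resize(a["img"][160:300,230:470],(560,300),interpolation=cv2.INTER_CUBIC)
o[300:,:560]=cv2.resize(b["img"][100:250,150:430],(560,300),interpolation=cv2.INTER_CUBIC)
cv2.imwrite("pics/z5.png",o[:,:560,::-1])
y=np.radians(11.143);u=np.array([np.cos(y),np.sin(y)]);v=np.array([-u[1],u[0]]);B=np.array([590.86,7.77])
for yy in(-70,40): print(yy,proj(b,[np.r_[B+45*u+yy*v,102]/1000]),proj(a,[np.r_[B+45*u+yy*v,102]/1000]))
E
python3 go.py
```

```text
t: 18.55
eef_pos: [0.6305, 0.0398, 0.0829]
tool_rot: [[0.002, 0.982, 0.188], [-0.007, 0.188, -0.982], [-1.0, 0.001, 0.007]]
wrist_force: [4.2, -13.0, -3.4]
finger_gap: -0.0
t 18.55 p [630.5  39.8  82.9] yaw -79.15 gap -0.0 F [  4.2 -13.   -3.4] M [-2.68 -1.04 -0.  ] j [-14.  38.  14.  96. -11.  47.  15.]
t: 19.55
eef_pos: [0.6631, -0.1224, 0.2363]
tool_rot: [[0.004, 0.981, 0.194], [-0.0, 0.194, -0.981], [-1.0, 0.004, 0.001]]
wrist_force: [1.4, -0.4, -0.9]
finger_gap: -0.0003
t: 20.55
eef_pos: [0.6873, -0.248, 0.233]
tool_rot: [[0.0, 0.981, 0.193], [0.0, 0.193, -0.981], [-1.0, 0.0, 0.0]]
wrist_force: [-1.0, 0.0, -0.3]
finger_gap: -0.0004
-70 [[270.46152215 131.94292073]] [[343.76426249 238.12929444]]
40 [[209.07688237 142.90995849]] [[398.82180418 239.8436116 ]]
t 20.65 p [ 687.2 -248.3  233. ] yaw -78.87 gap -0.3 F [0.8 0.1 0.2] M [ 0.04  0.01 -0.03] j [ 11.  40.  16.  67. -10.  75.  37.]
```

View pics/z5.png

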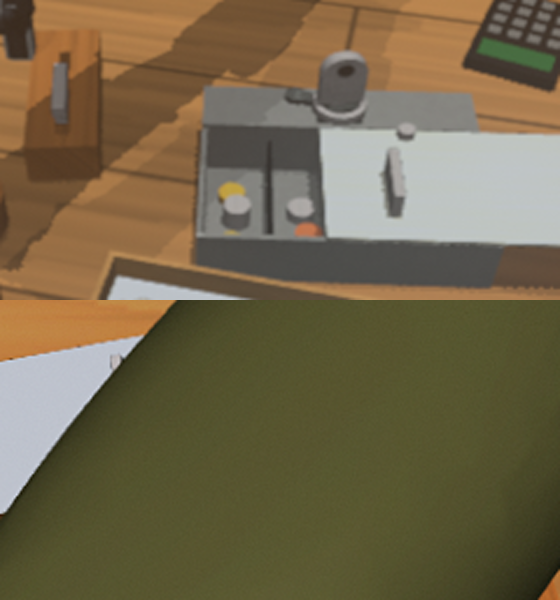

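The final scene view shows the lid open, with the tab at about (399,238) against a predicted (399–400,240). The key is upright in the lock and turned, and the T-key is in the stand. The gripper is clear.

```bash
python3 -c "
from rig import *
print(hand_in())"
```

```text
the job is handed in; nothing more can be done
None
```

I opened the cash box in the order asked and handed the job in at about 20.7 s; no verdict is reported.

- **Key in the lock:** I took the round-headed key from the near slot of the stand and pushed it home. Its shoulders seated at 8.6 N, with the tool at 100.4 mm against the 100.6 mm expected.
- **Turn:** I turned it clockwise until the moment rose from about 0.1 to 1.1 N m with almost no further motion. I took that as the stop; I did not measure the cylinder's angle separately afterwards.
- **Lid:** I pushed the tab left. At the end the force rose to 13 N, and a further 3 mm of commanded travel moved nothing.
- **Last picture:** In the scene camera the lid is open, with the tab within about 2 pixels (3–4 mm) of its fully open place. The key stands turned in the lock, and the T-headed key is still in the stand. The gripper is clear of everything, with the wrist force near zero.
- **Check that failed:** In the last top-camera picture the arm hid the lock and the stand, so only the scene camera confirms these.
- **Disagreement:** The scene camera's calibration was about 1.5 pixels (3 mm) off from the robot's own readings. I therefore aligned the key to the lock relative to each other in that view.

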